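Focus the egg viewer

ROBOT

A 6-joint arm with a two-finger parallel gripper is mounted at the origin on the work surface. World frame = base frame: x ahead of the robot, y to its left, z up, the work surface at z = 0. Lengths are in m, angles in degrees, forces in N, time in s.
With the tool pointing down it reaches from about 0.35 to 0.925 m from the base axis. Payload 6.4 kg.
Tool frame: the origin (TCP) lies at the very end of the fingers, on their centre line; the grasp point (between the pads) lies pinch_z behind it (pinch_z is the distance from the TCP to the grasp point, in m); z points along the fingers, y is the direction in which the jaws open and shut (so a half turn about z gives the same grasp; the last joint's range is limited). The gripper opens to 85 mm and grips with 20 to 120 N. Pads are 22 mm wide; open, the fingers measure 114 mm over their backs; the gripper's body (76 mm by 85 mm) begins 54 mm behind the grasp point. The pads swing forward as they close: fully open they stand 13 mm farther back than shut.
Start: joints at [-76.782, 14.043, 89.255, -0, 76.702, -9.975], TCP at [0.256, -0.597, 0.231] pointing down, gripper open.
Joint ranges: [-179.41, 179.41], [-58.25, 129.5], [7.25, 145.43], [-54.29, 234.29], [11.92, 165.04], [-157.13, 157.13]. Speed limits (degrees/s): [147.25, 147.25, 180, 180, 180, 180].

INTERFACE

Orientations are given as a 3x3 rotation matrix whose columns are the frame's x, y, z axes.
In Python, from bench import * gives the robot as it stands.
- The arm moves only by the tool apply_moves, never from a script. Its argument "motion" is text: rows parted by semicolons, each of 5 numbers parted by spaces: the shift along the tool's x, y, z in mm, then the turn about the tool's z in rad, then the closure, from -1 (fully open) to 1 (shut), so that 0 is half open. In form: x y z roll claw; .... A call has 1 to 12 rows; each row is the pose to reach, as a shift and turn from the pose commanded when the call began, along the tool's axes at that moment; what a row does not reach only later rows make up. A row lasts 1/10 s, in which the tool goes at most 50 mm and 8.59 degrees, less where a joint would pass 70% of its speed; a pose out of reach is approached as far as the arm can. A call with a gripper value outside its range is refused whole. The fingers move at their own pace and stop on an object; "newtons" is the grip in N (left out, the last holds). Time passes only in rows, so rows that repeat a pose let the fingers close. It gives the time, the measured TCP pose, the force and the opening at its end, in the units of the state.
- get_obs(): the state, without advancing time (a new reading comes with each control period).
- read_camera(name): name is "scene" or "top"; returns a dict with "image" (400x640x3 uint8, red, green, blue), "mtx" (3x3 intrinsics, pixels), "R" (3x3) and "t" (3): a world point X has camera coordinates R X + t. Camera axes: x right, y down, z forward; pixel columns grow to the right and rows downward; lengths in m; the calibration is good to about 2 mm. A picture is of the moment at which its call begins. There is no depth.
- finish_job(): hands the job in, once; it reports no verdict.
Trained networks look in a picture, given as the dict that the camera call returned (one of the last four; its "shot" number tells which), for a name from the list of things; names that differ only in an ending like _2 or _b are one class to them, and where a whole thing is asked for, a point or a joint stands for the part that bears it (a point fixed in the world has none). Each returns a list of dicts, best first, with "p" (0 to 1); they miss things now and then, are a little off and sometimes report something else, mostly with a low value. They report only what shows in the picture. A call takes as long as a camera call.
- recognise(thing, picture): "at" ([x, y, z] in m, in world coordinates, good to about 4 mm: the middle of the surface that is visible of it).
- pinpoint(thing, picture): "at" ([x, y, z] in m, in world coordinates, good to about 4 mm: a listed point, or the origin of a listed thing).
The state is a dict: "clock": time; "q": joint angles; "qvel": joint speeds; "effort": joint torques, N m; "tcp_pos": TCP position; "tool_rot": TCP orientation; "wrist_force": force on the tool from outside, world axes, zero at the start; "wrist_torque": the same for the moment, N m; "opening": finger opening in m.
Only numpy, scipy, OpenCV 4.12 (cv2) and the standard library are available. Lean on these libraries where they do the work, as an engineer would, in place of code of your own. Each camera call takes 0.05 s, during which the arm holds its last target.

TASK

Zero and focus the egg viewer by pushing the upright lever post on its focus ring: first push it anticlockwise (seen from above) until the ring's pointer rests against the steel stop pin, then push it clockwise until the pointer is lined up with the index mark, the wide raised bar on the scale collar, without running past it. Push gently, leave the ring there and take the hand away, and leave the beaker, jar and dish where they stand.

Things in the scene. Friction and masses are not known exactly. Their poses are not given: they have to be found in the camera images.
- viewer: Egg viewer, fixed to the counter: grey base 190 x 190 x 18 mm, two side cheeks, a round grey top plate (radius 98 mm, upper face 105 mm above the counter). On its middle stands a fixed black eyepiece, radius 28 mm, top 147 mm above the counter. Origin: centre of the underside; the vertical through it is the axis of ring, lever and collar. z up.
- lever_top (a point): Centre of the top of the upright steel lever post: 14 mm diameter, 62 mm from the viewer's axis, top 157 mm above the counter. It can be pushed on its side from 125 mm above the counter up; below that lie the flat lever arm (top 120 mm) and the ring (top 115 mm). It goes round the viewer's axis.
- lever: Lever carrying the post. Origin on the viewer's axis at 115 mm height, x points to the post. It has play on the ring: it swings almost freely through 0.44 rad in all (27 mm at the post) before it meets a dog and carries the ring along, and it starts anywhere in this play. At mid-play x points opposite to (180 degrees from) the ring's x.
- ring: Knurled aluminium focus ring, radius 72 mm, top 115 mm above the counter, turning about the viewer's axis between the stop pin and 2.7 rad clockwise of it. Origin on the axis at 105 mm height, x points to the pointer's tip. Friction takes about 3 N at the lever post to turn it; it stays where it is left.
- pointer_tip (a point): Tip of the flat black pointer (5 mm wide, 3 mm thick) lying on the focus ring; 80 mm from the viewer's axis, 117 mm above the counter; turns with the ring. At the start it stands between stop pin and index mark, 0.35 to 0.95 rad clockwise of the stop. Too flat to push.
- stop: Steel stop pin, 8 mm diameter, top 129 mm above the counter, fixed to the viewer. Origin: the place, at plate height, 80 mm from the axis, where the pointer's tip is when the pointer lies against the pin (the pin's centre is 6.5 mm further anticlockwise). x points away from the viewer's axis, y anticlockwise. A firm stop: past it the force rises steeply.
- collar: Fixed black scale collar around the ring (radius 76 to 90 mm, top 115 mm above the counter) with fine ticks and one index mark: a raised bar 12 mm long radially and 6 mm wide, far thicker than the ticks. Origin on the viewer's axis at 105 mm height; x points to the index mark, y anticlockwise of it. The mark is 1.4 to 2.2 rad clockwise of the stop pin.
- mark (a point): The place at the index mark's inner end where the pointer's tip is when it is lined up: on the collar's x axis, 80 mm from the viewer's axis.
- beaker: Loose glass beaker, rim radius 36 mm, 95 mm tall, left of the viewer; origin at the centre of its underside.
- food_jar: Loose closed white jar, radius 31 mm, 85 mm tall, right of the viewer; origin at the centre of its underside.
- dish: Loose closed shallow dish, radius 47 mm, 20 mm tall, beyond the viewer; origin at the centre of its underside.

How it is judged (in metres and radians):
On the way:
1. the pointer rests against the stop pin (y of pointer_tip in the frame of stop above -0.003 m), for 0.2 s.
At the end, for the whole second after the job is handed in: the pointer's tip stays within 4 mm of the index mark's place (80 mm from the axis), after having been brought to within 3 mm of the stop pin; beaker, jar and dish are within 20 mm of where they stood (horizontal distance between pointer_tip and mark below 0.004 m and not (distance of beaker from where it was at the start of the episode above 0.02 m) and not (distance of food_jar from where it was at the start of the episode above 0.02 m) and not (distance of dish from where it was at the start of the episode above 0.02 m)); the robot touches nothing.
It fails at once if the viewer is pushed with more than 30 N (contact force between any of the fingers, the arm and viewer above 30 N).
It fails at once if the pointer runs more than 7 mm past the index mark (y of pointer_tip in the frame of collar below -0.007 m).
It fails at once if a bystander is shoved more than 20 mm or knocked over (distance of any of beaker, food_jar, dish from where it was at the start of the episode above 0.02 m or angle between any of beaker, food_jar's own z axis and vertical above 0.5 rad).
It also fails if it takes over 62 s, if anything falls off the work surface, if the arm or the gripper's body presses on something with over 40 N, if the wrist force passes 120 N, or if a joint passes its speed limit or range.

## Working session

There is one attempt and no reset: what is moved stays moved. The work goes in short steps, Python scripts to look and compute and a tool call to move; the robot and the scene stay as the last step left them, time stands still between calls to the robot, and variables do not carry over. Pictures are saved under pics/ and viewed, and the job is handed in when it is done.

Besides the shell and the picture viewer there is one more tool, called after "Request:" as name(argument=value, ...) on one line, values as JSON. apply_moves: Moves the arm, as the interface text tells. Its arguments: {"type":"object","properties":{"motion":{"type":"string"},"newtons":{"type":"number"}},"required":["motion"]}

```bash
ls; mkdir -p pics; python3 - <<'E'
from bench import *
import cv2
o=get_obs(); print(o)
for n in ("scene","top"):
    p=read_camera(n); cv2.imwrite(f"pics/{n}0.png",p["image"][:,:,::-1]); print(n,p["mtx"],p["R"],p["t"])
    for th in ("viewer","beaker","food_jar","dish","lever_top","pointer_tip","mark","stop","lever","ring","collar"):
        r=pinpoint(th,p); print(th,[(x["at"],x["p"]) for x in r[:2]])
E
```

```text
pics
{'clock': 0.0, 'q': array([-7.67838683e+01,  1.40856044e+01,  8.93239926e+01,  8.35495617e-04,
        7.67016749e+01, -9.97505182e+00]), 'qvel': array([-0.01708019,  0.04634686,  0.01297292, -0.0989092 , -0.09726902,
        0.00674326]), 'effort': array([ 2.91090859e-03, -4.29501379e+01, -3.26128364e+01,  9.94450943e-05,
        5.34920357e-03, -3.01631829e-06]), 'tcp_pos': array([ 0.25585297, -0.5969295 ,  0.23017236]), 'tool_rot': array([[ 9.19197349e-01,  3.93796964e-01, -4.30187944e-04],
       [ 3.93797043e-01, -9.19195465e-01,  1.89386735e-03],
       [ 3.50372404e-04, -1.91024458e-03, -9.99998114e-01]]), 'wrist_force': array([ 0.77423098, -0.34504794,  0.30089172]), 'wrist_torque': array([-0.03459412,  0.0154329 ,  0.0150209 ]), 'opening': 0.08548782242355565}
scene [[519.70363801   0.         316.5617996 ]
 [  0.         519.70363801 206.67503413]
 [  0.           0.           1.        ]] [[-0.24605533  0.96922462  0.00777288]
 [ 0.66232643  0.17398784 -0.7287331 ]
 [-0.70765844 -0.17416047 -0.68475372]] [ 0.09614407 -0.31950424  1.83274663]
viewer [([0.5597, -0.0896,
[... 541 characters left out ...]
.59)]
top [[368.29655707   0.         317.23690809]
 [  0.         368.29655707 205.54281494]
 [  0.           0.           1.        ]] [[ 0.11176139 -0.99373446  0.00110484]
 [-0.97316544 -0.10967298 -0.20228906]
 [ 0.20114278  0.02153291 -0.97932523]] [-0.01399063  0.655255    0.74610996]
viewer [([0.5586, -0.0915, 0.003], 0.55)]
beaker [([0.6136, 0.129, -0.0013], 0.84), ([0.4954, -0.0985, 0.1584], 0.43)]
food_jar [([0.5282, -0.3166, -0.0013], 0.95)]
dish [([0.7486, -0.1385, -0.0041], 0.64)]
lever_top [([0.497, -0.0998, 0.159], 0.81)]
pointer_tip []
mark [([0.6292, -0.1416, 0.1148], 0.83)]
stop []
lever [([0.5591, -0.0978, 0.1166], 0.68)]
ring [([0.5587, -0.0941, 0.1034], 0.92)]
collar []
```

```bash
python3 - <<'E'
import cv2
for n,(u0,u1,v0,v1) in dict(scene=(200,360,100,230),top=(260,440,100,250)).items():
    im=cv2.imread(f"pics/{n}0.png"); c=im[v0:v1,u0:u1]; cv2.imwrite(f"pics/{n}0c.png",cv2.resize(c,None,fx=4,fy=4,interpolation=cv2.INTER_CUBIC))
E
```

```text
(no output)
```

View pics/scene0.png

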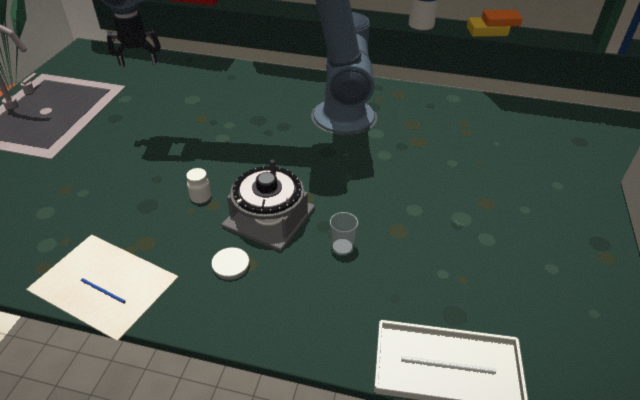

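View pics/top0.png

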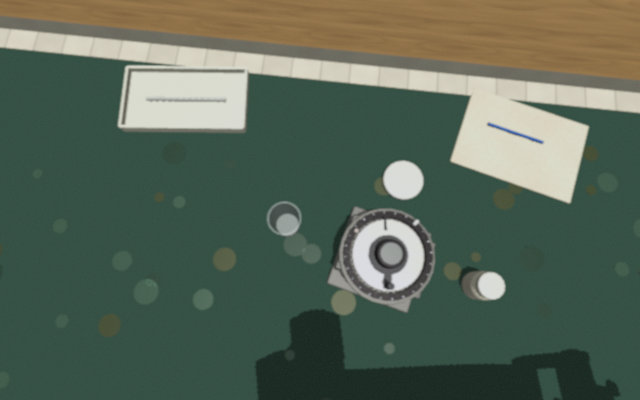

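```bash
python3 - <<'E'
import cv2
for n,(u0,u1,v0,v1) in dict(scene=(215,325,150,250),top=(330,445,200,315)).items():
    im=cv2.imread(f"pics/{n}0.png"); c=im[v0:v1,u0:u1]; cv2.imwrite(f"pics/{n}0d.png",cv2.resize(c,None,fx=5,fy=5,interpolation=cv2.INTER_CUBIC))
E
```

```text
(no output)
```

View pics/scene0d.png

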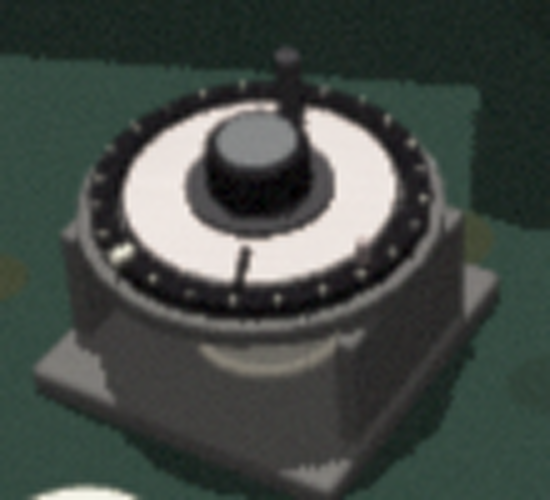

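View pics/top0d.png

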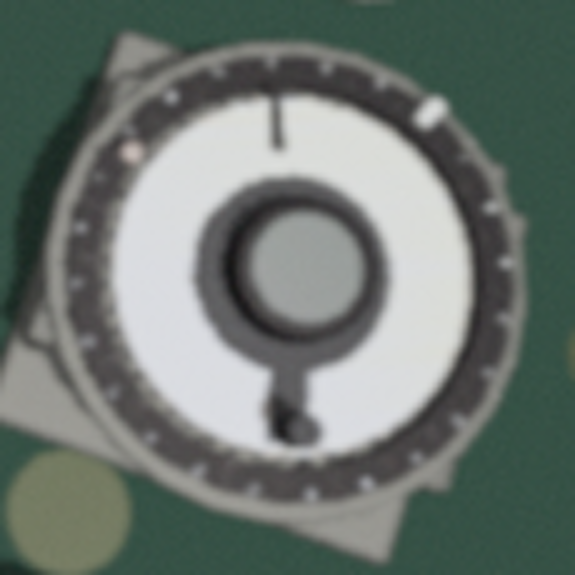

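```bash
cat > h.py <<'E'
from bench import *
import numpy as np, cv2
from scipy.optimize import least_squares
def unproj(p,uv,z):
    K,R,t=p["mtx"],p["R"],p["t"]
    d=R.T@np.linalg.solve(K,[uv[0],uv[1],1.]); c=-R.T@t
    return c+d*(z-c[2])/d[2]
def proj(p,X):
    x=p["mtx"]@(p["R"]@np.asarray(X,float)+p["t"]); return x[:2]/x[2]
def ringfit(p,roi):
    u0,u1,v0,v1=roi
    g=p["image"][v0:v1,u0:u1].min(axis=2)
    m=(g>150).astype(np.uint8)
    n,l,s,_=cv2.connectedComponentsWithStats(m); k=1+np.argmax(s[1:,4])
    c=max(cv2.findContours((l==k).astype(np.uint8),cv2.RETR_EXTERNAL,cv2.CHAIN_APPROX_NONE)[0],key=len)[:,0]
    h=cv2.convexHull(c)[:,0]
    P=np.array([unproj(p,(a+u0,b+v0),.115)[:2] for a,b in h])
    f=least_squares(lambda q:np.hypot(*(P-q[:2]).T)-q[2],[*P.mean(0),.07],loss="soft_l1",f_scale=.001)
    return f.x, np.abs(f.fun).max()
E
python3 - <<'E'
from h import *
p=read_camera("top")
print("top",ringfit(p,(330,445,200,315)))
s=read_camera("scene"); print("scene",ringfit(s,(215,325,150,250)))
def c(p,o,f,z): return unproj(p,((f[0]+.5)/5-.5+o[0],(f[1]+.5)/5-.5+o[1]),z)[:2]
for nm,pp,o,L in (("top",p,(330,200),dict(tip=((275,97),.117),pin=((132,150),.129),mark=((432,112),.117),post=((302,430),.157))),
 ("scene",s,(215,150),dict(tip=((240,288),.117),pin=((363,246),.129),mark=((122,252),.117),post=((289,54),.157)))):
    A=ringfit(pp,(330,445,200,315) if nm=="top" else (215,325,150,250))[0][:2]
    for k,(f,z) in L.items():
        X=c(pp,o,f,z); d=X-A; print(nm,k,X,np.hypot(*d),np.degrees(np.arctan2(d[1],d[0])))
E
```

```text
top (array([ 0.55877701, -0.09385787,  0.07252797]), np.float64(0.0006057549649422928))
scene (array([ 0.55704156, -0.09540712,  0.07123081]), np.float64(0.0026226642496020025))
top tip [ 0.62988016 -0.0823394 ] 0.07203008458577793 9.201786253594731
top pin [ 0.5996495  -0.02485588] 0.0801987200572186 59.360138415800726
top mark [ 0.63086842 -0.14680702] 0.08944710146979043 -36.29625258165834
top post [ 0.49722663 -0.09522703] 0.06156560860318879 -178.72569241892725
scene tip [ 0.63423111 -0.08029799] 0.0786543860667637 11.075079570833994
scene pin [ 0.60059275 -0.02492228] 0.0828541989038832 58.28889922663957
scene mark [ 0.62396949 -0.14756716] 0.08485291833474307 -37.930937069633586
scene post [ 0.49343114 -0.09731894] 0.06363913840005792 -178.27847985159903
```

```bash
cat >> h.py <<'E'
import json,os
A=np.array([.5585,-.0943])
def cmd0():
    if os.path.exists("cmd.json"):
        c=json.load(open("cmd.json")); return np.array(c["p"]),c["a"]
    return np.array([.256,-.597,.231]), np.degrees(np.arctan2(-.9192,.3938))
def rows(targets,claw,save=True):
    """targets: (x,y,z,angle of tool y deg, world). prints rows"""
    p,a=cmd0(); r=np.radians(a)
    y=np.array([np.cos(r),np.sin(r),0]); z=np.array([0,0,-1.]); x=np.cross(y,z)
    out=[]
    for X,Y,Z,b in targets:
        d=np.array([X,Y,Z])-p
        v=np.round(np.array([x@d,y@d,z@d])*1000,1); roll=np.round(-np.radians((b-a+180)%360-180),3)
        out.append("%g %g %g %g %g"%(*v,roll,claw))
    print("; ".join(out))
    pn=p+(v[0]*x+v[1]*y+v[2]*z)/1000; an=a-np.degrees(roll)
    if save: json.dump(dict(p=list(pn),a=an),open("cmd.json","w"))
def at(phi,r=.062,z=.130):
    f=np.radians(phi); return (*(A+r*np.array([np.cos(f),np.sin(f)])),z,phi+90)
E
python3 - <<'E'
from h import *
rows([(.496,-.096,.231,-88.5)]*12,0)
E
```

```text
417.9 -366 0 0.379 0; 417.9 -366 0 0.379 0; 417.9 -366 0 0.379 0; 417.9 -366 0 0.379 0; 417.9 -366 0 0.379 0; 417.9 -366 0 0.379 0; 417.9 -366 0 0.379 0; 417.9 -366 0 0.379 0; 417.9 -366 0 0.379 0; 417.9 -366 0 0.379 0; 417.9 -366 0 0.379 0; 417.9 -366 0 0.379 0
```

Request:
apply_moves(motion="417.9 -366 0 0.379 0; 417.9 -366 0 0.379 0; 417.9 -366 0 0.379 0; 417.9 -366 0 0.379 0; 417.9 -366 0 0.379 0; 417.9 -366 0 0.379 0; 417.9 -366 0 0.379 0; 417.9 -366 0 0.379 0; 417.9 -366 0 0.379 0; 417.9 -366 0 0.379 0; 417.9 -366 0 0.379 0; 417.9 -366 0 0.379 0", newtons=20)

```text
clock: 2.5
tcp_pos: [0.4972, -0.0922, 0.2315]
tool_rot: [[0.999, 0.032, 0.001], [0.032, -0.999, 0.001], [0.001, -0.001, -1.0]]
wrist_force: [0.3, -0.1, 0.2]
opening: 0.0431
```

```bash
python3 - <<'E'
from h import *
p=read_camera("top"); o=get_obs(); print(o["tcp_pos"],o["tool_rot"][:,1],o["qvel"].round(2))
for th in ("lever_top",): print([(x["at"],x["p"]) for x in pinpoint(th,p)])
im=p["image"][180:340,300:470,::-1]; cv2.imwrite("pics/t1.png",cv2.resize(im,None,fx=3.5,fy=3.5,interpolation=cv2.INTER_CUBIC))
s=read_camera("scene");im=s["image"][100:250,200:350,::-1]; cv2.imwrite("pics/s1.png",cv2.resize(im,None,fx=3.5,fy=3.5,interpolation=cv2.INTER_CUBIC))
print(get_obs()["tcp_pos"],[(x["at"],x["p"]) for x in pinpoint("lever_top",s)])
E
```

```text
[ 0.49682399 -0.09367333  0.23143363] [ 3.08140051e-02 -9.99525117e-01 -1.95208135e-04] [-4.34 -0.33  0.51 -1.09 -0.15 -2.14]
[]
[ 0.49594545 -0.0965134   0.23131574] [([0.4938, -0.0967, 0.1597], 0.69)]
```

View pics/s1.png

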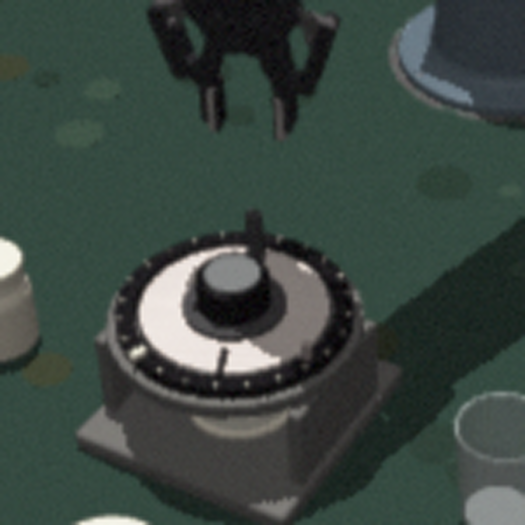

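View pics/t1.png

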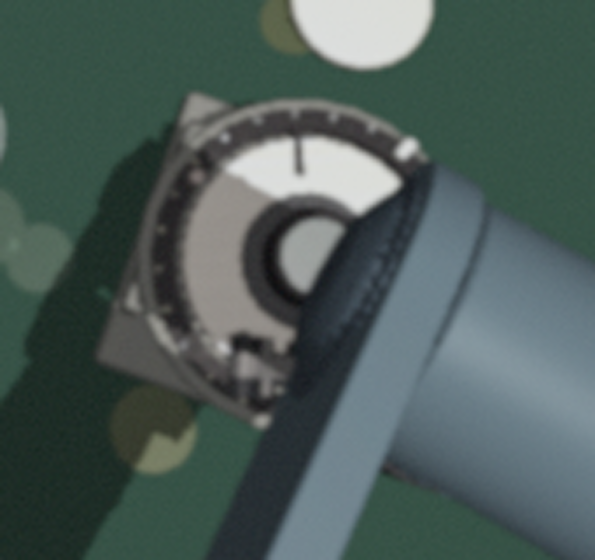

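```bash
python3 - <<'E'
from h import *
rows([(.496,-.096,z,-88.5) for z in (.19,.165,.15,.14,.132,.132)],0)
E
```

```text
-0 -0 41 -0 0; -0 -0 66 -0 0; -0 -0 81 -0 0; -0 -0 91 -0 0; -0 -0 99 -0 0; -0 -0 99 -0 0
```

Request:
apply_moves(motion="0 0 40 0 0; 0 0 60 0 0; 0 0 75 0 0; 0 0 88 0 0; 0 0 99 0 0; 0 0 99 0 0; 0 0 99 0 0; 0 0 99 0 0")

```text
clock: 3.5
tcp_pos: [0.4966, -0.0969, 0.1333]
tool_rot: [[1.0, 0.026, 0.002], [0.026, -1.0, -0.001], [0.002, 0.001, -1.0]]
wrist_force: [0.6, 0.2, 0.3]
opening: 0.0429
```

Request:
apply_moves(motion="0 0 0 0 0.4; 0 0 0 0 0.4; 0 0 0 0 0.5; 0 0 0 0 0.5; 0 0 0 0 0.5")

```text
clock: 4.0
tcp_pos: [0.496, -0.0964, 0.1323]
tool_rot: [[1.0, 0.026, 0.0], [0.026, -1.0, -0.0], [0.0, 0.0, -1.0]]
wrist_force: [-0.6, -0.4, 0.8]
opening: 0.0212
```

```bash
python3 - <<'E'
from h import *
print(get_obs()["opening"])
rows([at(f,z=.132) for f in (184,187,190,193,196,199,202,205,205)],0.5)
E
```

```text
0.021186035934288357
0.6 2.6 0 -0.044 0.5; 0.8 5.9 0 -0.096 0.5; 1.2 9.1 0 -0.149 0.5; 1.8 12.3 0 -0.201 0.5; 2.5 15.5 0 -0.253 0.5; 3.4 18.6 0 -0.306 0.5; 4.5 21.6 0 -0.358 0.5; 5.7 24.7 0 -0.411 0.5; 5.7 24.7 0 -0.411 0.5
```

Request:
apply_moves(motion="0.6 2.6 0 -0.044 0.5; 0.8 5.9 0 -0.096 0.5; 1.2 9.1 0 -0.149 0.5; 1.8 12.3 0 -0.201 0.5; 2.5 15.5 0 -0.253 0.5; 3.4 18.6 0 -0.306 0.5; 4.5 21.6 0 -0.358 0.5; 5.7 24.7 0 -0.411 0.5; 5.7 24.7 0 -0.411 0.5")

```text
clock: 4.9
tcp_pos: [0.5024, -0.1213, 0.1323]
tool_rot: [[0.906, 0.423, 0.0], [0.423, -0.906, -0.0], [0.0, 0.0, -1.0]]
wrist_force: [-0.5, 0.5, -0.1]
opening: 0.0212
```

```bash
cat >> h.py <<'E'
def look(tag):
    s=read_camera("scene");im=s["image"][130:240,205:325,::-1]; cv2.imwrite(f"pics/{tag}.png",cv2.resize(im,None,fx=5,fy=5,interpolation=cv2.INTER_CUBIC))
    for th in ("pointer_tip","lever_top"):
        for x in pinpoint(th,s)[:2]:
            d=np.array(x["at"][:2])-A; print(th,x["at"],x["p"],"r",np.hypot(*d).round(4),"ang",np.degrees(np.arctan2(d[1],d[0])).round(1)%360)
    return s
E
python3 - <<'E'
from h import *
look("s2"); o=get_obs(); print(o["tcp_pos"],o["wrist_force"])
E
```

```text
pointer_tip [0.6382, -0.0787, 0.1221] 0.71 r 0.0812 ang 11.1
pointer_tip [0.6145, 0.1279, 0.0047] 0.41 r 0.2291 ang 75.9
lever_top [0.4998, -0.1153, 0.1596] 0.7 r 0.0623 ang 199.7
lever_top [0.5602, -0.094, 0.1126] 0.29 r 0.0017 ang 10.0
[ 0.5022461  -0.12091763  0.13224312] [ 0.12822749 -1.33522777  0.20616204]
```

View pics/s2.png

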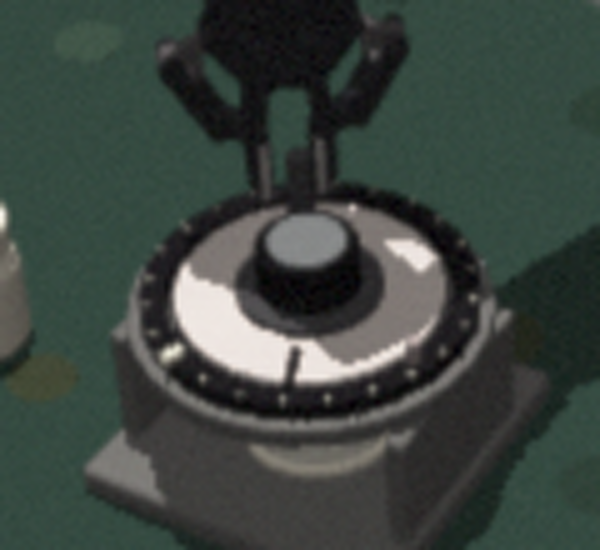

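```bash
python3 - <<'E'
from h import *
rows([at(f,z=.132) for f in (208,211,214,217,220,223,226,229,232,235,235)],0.5)
E
```

```text
0.1 3.2 0 -0.052 0.5; 0.3 6.4 0 -0.104 0.5; 0.8 9.6 0 -0.157 0.5; 1.3 12.8 0 -0.209 0.5; 2.1 16 0 -0.261 0.5; 3 19.1 0 -0.314 0.5; 4.1 22.2 0 -0.366 0.5; 5.3 25.2 0 -0.418 0.5; 6.7 28.1 0 -0.471 0.5; 8.3 30.9 0 -0.523 0.5; 8.3 30.9 0 -0.523 0.5
```

Request:
apply_moves(motion="0.1 3.2 0 -0.052 0.5; 0.3 6.4 0 -0.104 0.5; 0.8 9.6 0 -0.157 0.5; 1.3 12.8 0 -0.209 0.5; 2.1 16 0 -0.261 0.5; 3 19.1 0 -0.314 0.5; 4.1 22.2 0 -0.366 0.5; 5.3 25.2 0 -0.418 0.5; 6.7 28.1 0 -0.471 0.5; 8.3 30.9 0 -0.523 0.5; 8.3 30.9 0 -0.523 0.5")

```text
clock: 6.15
tcp_pos: [0.5226, -0.1453, 0.1321]
tool_rot: [[0.574, 0.819, -0.001], [0.819, -0.574, 0.0], [-0.0, -0.001, -1.0]]
wrist_force: [-1.8, 0.1, 1.0]
opening: 0.0212
```

```bash
python3 - <<'E'
from h import *
look("s3"); o=get_obs(); print(o["tcp_pos"],o["wrist_force"])
E
```

```text
pointer_tip [0.6248, -0.0456, 0.1216] 0.65 r 0.0823 ang 36.3
lever_top [0.5605, -0.0946, 0.1117] 0.66 r 0.002 ang 351.5
lever_top [0.514, -0.1412, 0.1574] 0.6 r 0.0647 ang 226.5
[ 0.52261076 -0.14529243  0.1321289 ] [-1.94697488  0.20576285 -0.09441656]
```

View pics/s3.png

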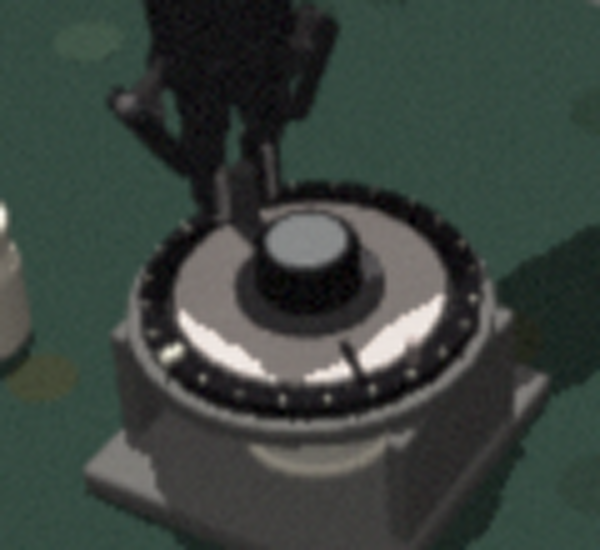

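```bash
python3 - <<'E'
from h import *
rows([at(f,z=.132) for f in (237.5,240,242.5,245,247,247)],0.5)
E
```

```text
0 2.7 0 -0.044 0.5; 0.2 5.4 0 -0.087 0.5; 0.5 8.1 0 -0.131 0.5; 0.9 10.8 0 -0.175 0.5; 1.3 12.9 0 -0.21 0.5; 1.3 12.9 0 -0.21 0.5
```

Request:
apply_moves(motion="0 2.7 0 -0.044 0.5; 0.2 5.4 0 -0.087 0.5; 0.5 8.1 0 -0.131 0.5; 0.9 10.8 0 -0.175 0.5; 1.3 12.9 0 -0.21 0.5; 1.3 12.9 0 -0.21 0.5")

```text
clock: 6.9
tcp_pos: [0.534, -0.1518, 0.1321]
tool_rot: [[0.391, 0.92, -0.001], [0.92, -0.391, -0.0], [-0.0, -0.001, -1.0]]
wrist_force: [-2.4, -0.3, 0.4]
opening: 0.0213
```

```bash
python3 - <<'E'
from h import *
look("s4"); o=get_obs(); print(o["tcp_pos"],o["wrist_force"])
for f in (249,250.5,252): rows([at(f,z=.132)],0.5)
E
```

```text
pointer_tip [0.6103, -0.0348, 0.1223] 0.62 r 0.0789 ang 49.0
lever_top [0.528, -0.1479, 0.1584] 0.77 r 0.0617 ang 240.4
[ 0.53399759 -0.1518264   0.13216202] [-2.33874758 -0.49210446  1.81156937]
0.1 2.2 0 -0.035 0.5
-0 1.6 0 -0.026 0.5
-0 1.6 0 -0.026 0.5
```

View pics/s4.png

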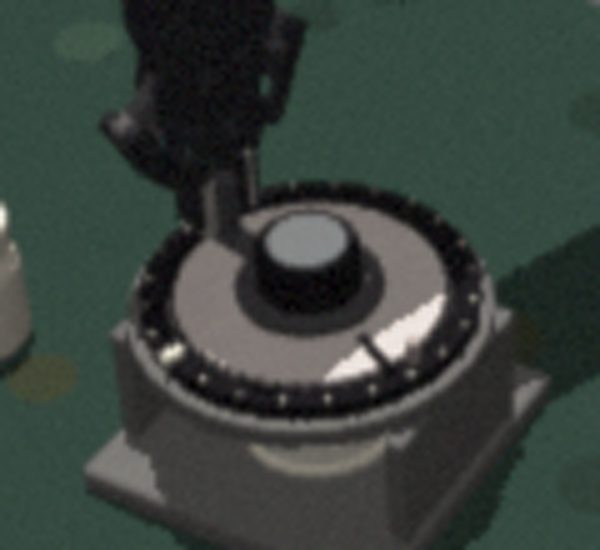

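Request:
apply_moves(motion="0.1 2.2 0 -0.035 0.5; 0.1 2.2 0 -0.035 0.5")

```text
clock: 7.25
tcp_pos: [0.536, -0.1527, 0.1321]
tool_rot: [[0.358, 0.934, -0.001], [0.934, -0.358, -0.0], [-0.0, -0.001, -1.0]]
wrist_force: [-2.7, -0.8, 1.1]
opening: 0.0213
```

Request:
apply_moves(motion="0 1.6 0 -0.026 0.5; 0 1.6 0 -0.026 0.5")

```text
clock: 7.45
tcp_pos: [0.5376, -0.1533, 0.1322]
tool_rot: [[0.333, 0.943, -0.0], [0.943, -0.333, -0.0], [-0.0, -0.0, -1.0]]
wrist_force: [-4.2, -1.3, 1.0]
opening: 0.0209
```

Request:
apply_moves(motion="0 1.6 0 -0.026 0.5; 0 1.6 0 -0.026 0.5")

```text
clock: 7.65
tcp_pos: [0.5393, -0.1539, 0.1322]
tool_rot: [[0.308, 0.951, -0.0], [0.951, -0.308, -0.0], [-0.0, -0.0, -1.0]]
wrist_force: [-3.3, -1.1, 0.6]
opening: 0.0217
```

```bash
python3 - <<'E'
from h import *
look("s5"); o=get_obs(); print(o["tcp_pos"],o["wrist_force"])
for f in (252.7,253.4,254.1,254.8): rows([at(f,z=.132)],0.5)
E
```

```text
pointer_tip [0.6061, -0.0256, 0.1189] 0.9 r 0.0836 ang 55.3
lever_top [0.5341, -0.1513, 0.1618] 0.49 r 0.062 ang 246.8
[ 0.53934225 -0.15375076  0.13221807] [-3.20391999 -2.03022729  0.18540849]
-0 0.8 0 -0.012 0.5
0 0.8 0 -0.012 0.5
0 0.7 0 -0.013 0.5
0 0.8 0 -0.012 0.5
```

View pics/s5.png

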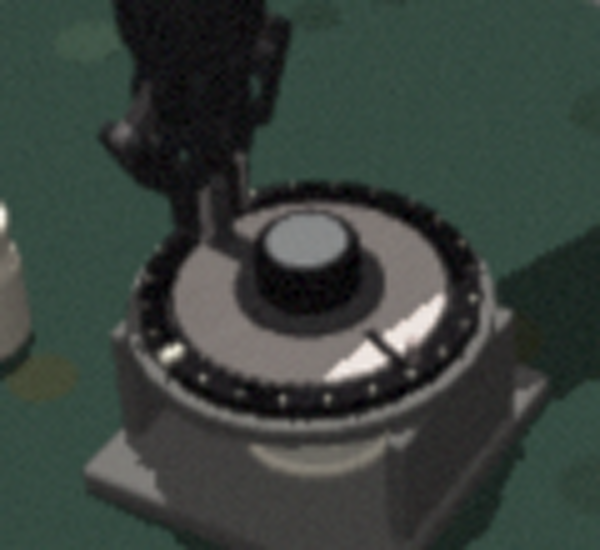

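Request:
apply_moves(motion="0 0.8 0 -0.012 0.5; 0 0.8 0 -0.012 0.5")

```text
clock: 8.0
tcp_pos: [0.5395, -0.1537, 0.1321]
tool_rot: [[0.297, 0.955, -0.002], [0.955, -0.297, 0.001], [0.0, -0.002, -1.0]]
wrist_force: [-5.4, 0.2, 1.3]
opening: 0.0214
```

Request:
apply_moves(motion="0 0.8 0 -0.012 0.5; 0 0.8 0 -0.012 0.5")

```text
clock: 8.2
tcp_pos: [0.5397, -0.1536, 0.132]
tool_rot: [[0.285, 0.958, -0.004], [0.959, -0.285, 0.001], [0.0, -0.004, -1.0]]
wrist_force: [-6.0, 1.1, 3.7]
opening: 0.0214
```

Request:
apply_moves(motion="0 0.7 0 -0.013 0.5; 0 0.7 0 -0.013 0.5")

```text
clock: 8.4
tcp_pos: [0.5398, -0.1536, 0.132]
tool_rot: [[0.272, 0.962, -0.005], [0.962, -0.272, 0.002], [0.001, -0.006, -1.0]]
wrist_force: [-10.5, 1.8, 4.3]
opening: 0.0214
```

```bash
python3 - <<'E'
from h import *
look("s6"); o=get_obs(); print(o["tcp_pos"],o["wrist_force"],o["opening"])
E
```

```text
pointer_tip [0.6025, -0.0314, 0.1177] 0.67 r 0.0768 ang 55.0
lever_top [0.5344, -0.1505, 0.1599] 0.71 r 0.0611 ang 246.8
[ 0.53980617 -0.15354699  0.13197272] [-9.78332623  1.63961111  4.18849153] 0.021434620668931446
```

View pics/s6.png

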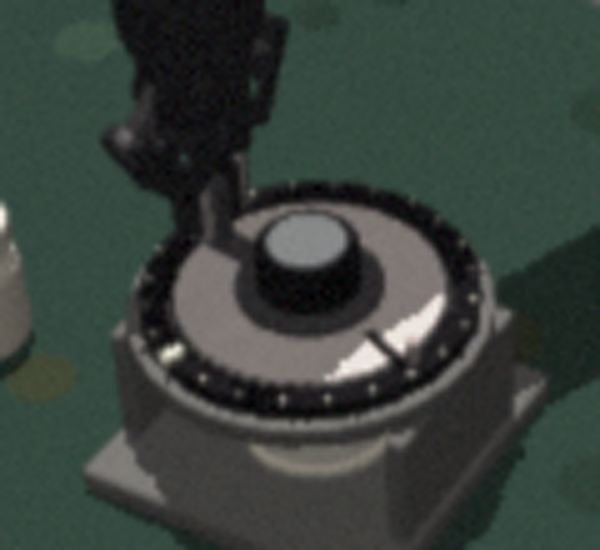

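```bash
python3 - <<'E'
from h import *
p=at(254.1,z=.132); c=cmd0(); print(c)
a=254.1+90-360
json.dump(dict(p=[*p[:3]],a=a),open("cmd.json","w"))
rows([at(f,z=.132) for f in (251,248,245,242,239,236,233,230,227,224,221,221)],0.5)
rows([at(f,z=.132) for f in (218,215,212,209,206,203,200,197,194,191,191)],0.5)
E
```

```text
(array([ 0.54227153, -0.15415221,  0.132     ]), -15.185435422879674)
0.1 -3.4 0 0.054 0.5; 0.4 -6.6 0 0.106 0.5; 0.8 -9.8 0 0.159 0.5; 1.4 -13 0 0.211 0.5; 2.1 -16.2 0 0.264 0.5; 3.1 -19.3 0 0.316 0.5; 4.2 -22.3 0 0.368 0.5; 5.4 -25.3 0 0.421 0.5; 6.8 -28.2 0 0.473 0.5; 8.4 -31.1 0 0.525 0.5; 10.1 -33.9 0 0.578 0.5; 10.1 -33.9 0 0.578 0.5
0.1 -3.2 0 0.052 0.5; 0.3 -6.4 0 0.104 0.5; 0.8 -9.6 0 0.157 0.5; 1.3 -12.8 0 0.209 0.5; 2.1 -16 0 0.262 0.5; 3 -19.1 0 0.314 0.5; 4.1 -22.2 0 0.366 0.5; 5.3 -25.2 0 0.419 0.5; 6.7 -28.1 0 0.471 0.5; 8.3 -30.9 0 0.523 0.5; 8.3 -30.9 0 0.523 0.5
```

Request:
apply_moves(motion="0.1 -3.4 0 0.054 0.5; 0.4 -6.6 0 0.106 0.5; 0.8 -9.8 0 0.159 0.5; 1.4 -13 0 0.211 0.5; 2.1 -16.2 0 0.264 0.5; 3.1 -19.3 0 0.316 0.5; 4.2 -22.3 0 0.368 0.5; 5.4 -25.3 0 0.421 0.5; 6.8 -28.2 0 0.473 0.5; 8.4 -31.1 0 0.525 0.5; 10.1 -33.9 0 0.578 0.5; 10.1 -33.9 0 0.578 0.5")

```text
clock: 9.75
tcp_pos: [0.5124, -0.1352, 0.1328]
tool_rot: [[0.754, 0.657, 0.002], [0.657, -0.754, -0.0], [0.002, 0.002, -1.0]]
wrist_force: [-0.3, -0.2, -0.4]
opening: 0.0212
```

Request:
apply_moves(motion="0.1 -3.2 0 0.052 0.5; 0.3 -6.4 0 0.104 0.5; 0.8 -9.6 0 0.157 0.5; 1.3 -12.8 0 0.209 0.5; 2.1 -16 0 0.262 0.5; 3 -19.1 0 0.314 0.5; 4.1 -22.2 0 0.366 0.5; 5.3 -25.2 0 0.419 0.5; 6.7 -28.1 0 0.471 0.5; 8.3 -30.9 0 0.523 0.5; 8.3 -30.9 0 0.523 0.5")

```text
clock: 10.85
tcp_pos: [0.4984, -0.107, 0.1329]
tool_rot: [[0.981, 0.193, 0.002], [0.193, -0.981, -0.001], [0.002, 0.001, -1.0]]
wrist_force: [-0.3, -0.7, 0.6]
opening: 0.0212
```

```bash
python3 - <<'E'
from h import *
look("s7"); o=get_obs(); print(o["tcp_pos"],o["wrist_force"],o["opening"],o["q"])
rows([at(f,z=.132) for f in (188,185,182,179,176,173,170,167,164,161,161)],0.5)
E
```

```text
pointer_tip [0.6319, -0.0577, 0.1216] 0.69 r 0.082 ang 26.5
lever_top [0.4986, -0.1097, 0.158] 0.81 r 0.0618 ang 194.4
[ 0.49833219 -0.10693127  0.13279802] [ 0.30681915 -1.4790263   0.59941682] 0.021405688973743665 [-2.48829937e+01  1.72850905e+00  1.13947191e+02  1.92220048e-02
  6.42233990e+01  5.39814374e+01]
0.1 -3.3 0 0.053 0.5; 0.3 -6.5 0 0.105 0.5; 0.7 -9.7 0 0.157 0.5; 1.3 -12.9 0 0.21 0.5; 2.1 -16.1 0 0.262 0.5; 3 -19.2 0 0.314 0.5; 4.1 -22.3 0 0.367 0.5; 5.3 -25.3 0 0.419 0.5; 6.7 -28.2 0 0.472 0.5; 8.3 -31 0 0.524 0.5; 8.3 -31 0 0.524 0.5
```

View pics/s7.png

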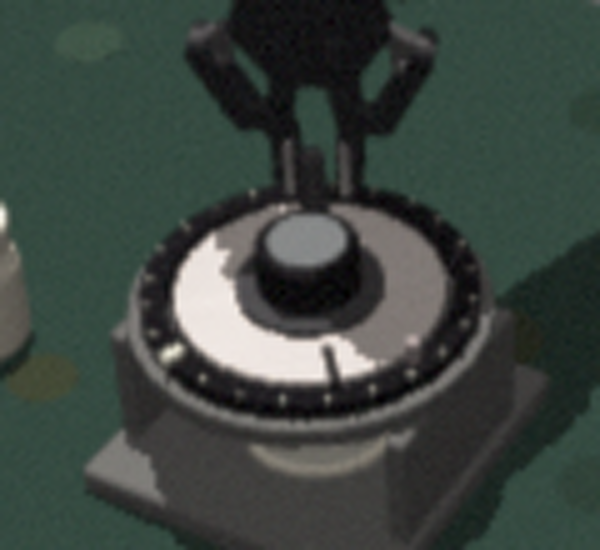

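Request:
apply_moves(motion="0.1 -3.3 0 0.053 0.5; 0.3 -6.5 0 0.105 0.5; 0.7 -9.7 0 0.157 0.5; 1.3 -12.9 0 0.21 0.5; 2.1 -16.1 0 0.262 0.5; 3 -19.2 0 0.314 0.5; 4.1 -22.3 0 0.367 0.5; 5.3 -25.3 0 0.419 0.5; 6.7 -28.2 0 0.472 0.5; 8.3 -31 0 0.524 0.5; 8.3 -31 0 0.524 0.5")

```text
clock: 12.1
tcp_pos: [0.5001, -0.0746, 0.1325]
tool_rot: [[0.946, -0.324, 0.001], [-0.324, -0.946, -0.0], [0.001, -0.0, -1.0]]
wrist_force: [-0.6, -1.1, 1.7]
opening: 0.0215
```

```bash
python3 - <<'E'
from h import *
look("s8"); o=get_obs(); print(o["tcp_pos"],o["wrist_force"],o["opening"])
rows([at(f,z=.132) for f in (158.5,156,153.5,151,148.5,146,143.5,142,142)],0.5)
E
```

```text
pointer_tip [0.6422, -0.096, 0.1186] 0.61 r 0.0837 ang 358.8
lever_top [0.4984, -0.0768, 0.1599] 0.72 r 0.0626 ang 163.8
[ 0.49986119 -0.07458184  0.13220191] [-0.01158716 -0.04232102 -0.46644888] 0.021255609325553388
0 -2.7 0 0.044 0.5; 0.2 -5.4 0 0.087 0.5; 0.5 -8.1 0 0.131 0.5; 0.9 -10.8 0 0.174 0.5; 1.4 -13.4 0 0.218 0.5; 2.1 -16.1 0 0.262 0.5; 2.8 -18.7 0 0.305 0.5; 3.3 -20.2 0 0.332 0.5; 3.3 -20.2 0 0.332 0.5
```

View pics/s8.png

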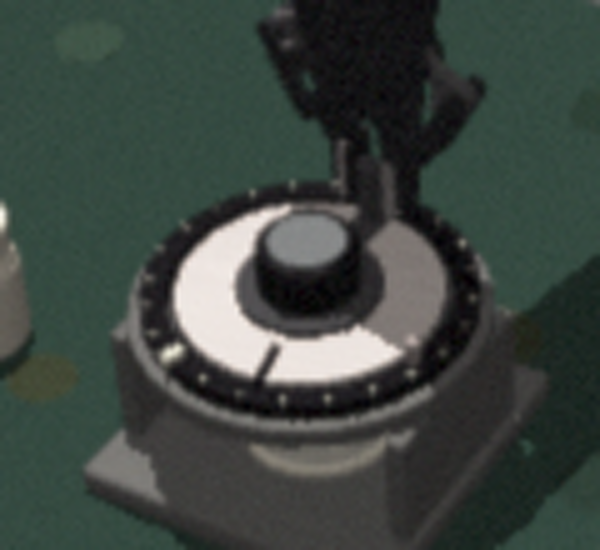

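Request:
apply_moves(motion="0 -2.7 0 0.044 0.5; 0.2 -5.4 0 0.087 0.5; 0.5 -8.1 0 0.131 0.5; 0.9 -10.8 0 0.174 0.5; 1.4 -13.4 0 0.218 0.5; 2.1 -16.1 0 0.262 0.5; 2.8 -18.7 0 0.305 0.5; 3.3 -20.2 0 0.332 0.5; 3.3 -20.2 0 0.332 0.5")

```text
clock: 13.15
tcp_pos: [0.5092, -0.0566, 0.1321]
tool_rot: [[0.789, -0.615, -0.001], [-0.615, -0.789, 0.0], [-0.001, 0.0, -1.0]]
wrist_force: [-1.7, -0.7, 0.9]
opening: 0.0214
```

```bash
cat >> h.py <<'E'
def fine(tag):
    """scene+top big crops of mark area, with tip & mark by pinpoint"""
    for n,(u0,u1,v0,v1) in dict(scene=(225,285,180,225),top=(370,430,205,250)).items():
        p=read_camera(n); im=p["image"][v0:v1,u0:u1,::-1]
        cv2.imwrite(f"pics/{tag}{n}.png",cv2.resize(im,None,fx=10,fy=10,interpolation=cv2.INTER_CUBIC))
        for th in ("pointer_tip","mark"):
            for x in pinpoint(th,p)[:1]:
                d=np.array(x["at"][:2])-A; print(n,th,x["at"],x["p"],"r",np.hypot(*d).round(4),"ang",np.degrees(np.arctan2(d[1],d[0])).round(1))
def pix(p,u0,v0,f,x,y,z):
    X=unproj(p,((x+.5)/f-.5+u0,(y+.5)/f-.5+v0),z)
    return X
E
python3 - <<'E'
from h import *
fine("f1"); o=get_obs(); print(o["tcp_pos"],o["wrist_force"],o["opening"])
E
```

```text
scene pointer_tip [0.6354, -0.1203, 0.1214] 0.57 r 0.0812 ang -18.7
scene mark [0.6195, -0.1418, 0.1165] 0.92 r 0.0773 ang -37.9
top pointer_tip [0.6352, -0.123, 0.1181] 0.67 r 0.0819 ang -20.5
top mark [0.6265, -0.1401, 0.1194] 0.96 r 0.082 ang -34.0
[ 0.50926225 -0.05659175  0.13214605] [-0.96011581 -1.52294241  1.13232932] 0.02139086581647692
```

View pics/f1scene.png

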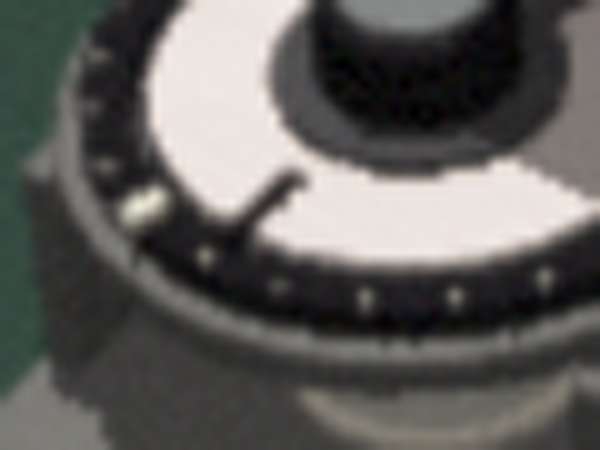

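View pics/f1top.png

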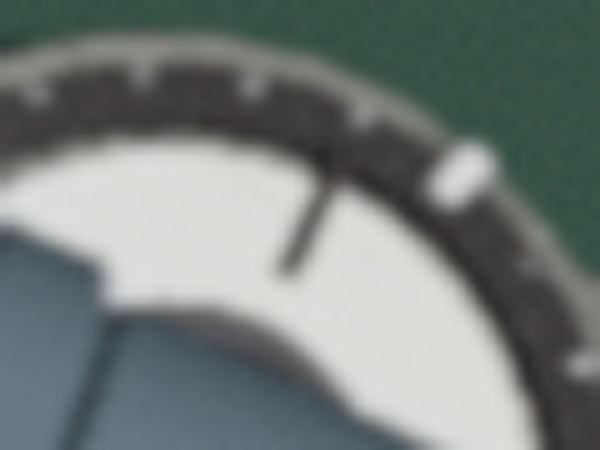

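```bash
cat >> h.py <<'E'
def angs(n,pts,f=10,z=.117):
    p=read_camera(n); u0,v0=dict(scene=(225,180),top=(370,205))[n]
    C=dict(top=np.array([.55878,-.09386]),scene=np.array([.5577,-.0950]))[n]
    for k,(x,y) in pts.items():
        X=pix(p,u0,v0,f,x,y,z); d=X[:2]-C; print(n,k,X.round(4)[:2],"r",np.hypot(*d).round(4),"ang",np.degrees(np.arctan2(d[1],d[0])).round(2))
E
python3 - <<'E'
from h import *
angs("top",dict(tail=(287,270),tip=(335,170),m_in=(440,192),m_out=(488,155),m=(463,174)))
angs("scene",dict(tail=(292,182),tip=(238,240),m=(145,205)))
E
```

```text
top tail [ 0.6071 -0.112 ] r 0.0516 ang -20.53
top tip [ 0.6288 -0.1203] r 0.0749 ang -20.72
top m_in [ 0.6267 -0.142 ] r 0.0832 ang -35.35
top m_out [ 0.6355 -0.1514] r 0.0958 ang -36.87
top m [ 0.6309 -0.1465] r 0.0893 ang -36.11
scene tail [ 0.6062 -0.1138] r 0.052 ang -21.17
scene tip [ 0.6305 -0.1198] r 0.077 ang -18.8
scene m [ 0.6241 -0.1474] r 0.0846 ang -38.26
```

```bash
python3 - <<'E'
from h import *
rows([at(f,z=.132) for f in (140,138,136,134,132,132)],0.5)
E
```

```text
0.1 -2.2 0 0.034 0.5; 0.2 -4.3 0 0.069 0.5; 0.4 -6.5 0 0.104 0.5; 0.6 -8.6 0 0.139 0.5; 1 -10.8 0 0.174 0.5; 1 -10.8 0 0.174 0.5
```

Request:
apply_moves(motion="0.1 -2.2 0 0.034 0.5; 0.2 -4.3 0 0.069 0.5; 0.4 -6.5 0 0.104 0.5; 0.6 -8.6 0 0.139 0.5; 1 -10.8 0 0.174 0.5; 1 -10.8 0 0.174 0.5")

```text
clock: 14.15
tcp_pos: [0.5168, -0.0484, 0.1321]
tool_rot: [[0.67, -0.743, -0.001], [-0.743, -0.67, 0.001], [-0.001, 0.0, -1.0]]
wrist_force: [-2.1, -0.0, 0.2]
opening: 0.0214
```

```bash
python3 - <<'E'
from h import *
fine("f2"); o=get_obs(); print(o["tcp_pos"],o["wrist_force"],o["opening"])
E
```

```text
scene pointer_tip [0.6278, -0.1353, 0.1211] 0.71 r 0.0805 ang -30.6
scene mark [0.6203, -0.1395, 0.1155] 0.73 r 0.0766 ang -36.2
top pointer_tip [0.6273, -0.1359, 0.1206] 0.97 r 0.0804 ang -31.2
top mark [0.6272, -0.1403, 0.1209] 0.64 r 0.0827 ang -33.8
[ 0.51693173 -0.04866182  0.13216534] [-1.70827237  0.21776603 -0.18326555] 0.021421142894518148
```

View pics/f2scene.png

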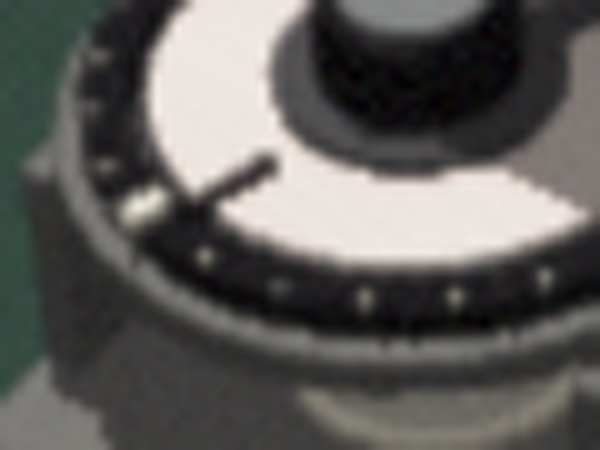

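View pics/f2top.png

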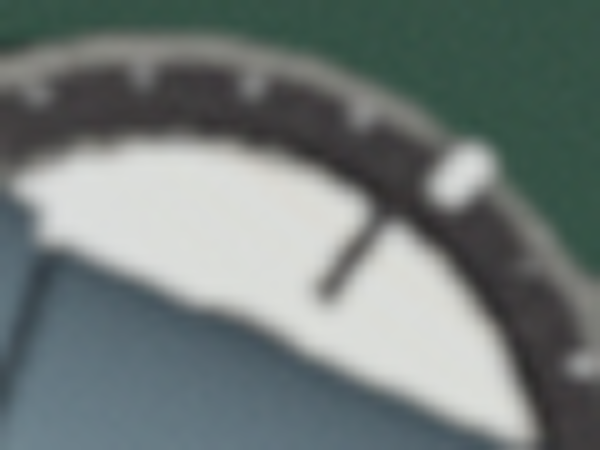

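```bash
python3 - <<'E'
from h import *
angs("top",dict(tail=(325,293),tip=(386,208),m=(463,174)))
angs("scene",dict(tail=(268,162),tip=(205,205),m=(145,205)))
rows([at(129,z=.132)],0.5,save=False); rows([at(f,z=.132) for f in (131,130,129,129)],.5,save=False)
E
```

```text
top tail [ 0.6033 -0.12  ] r 0.0516 ang -30.41
top tip [ 0.6221 -0.1312] r 0.0736 ang -30.54
top m [ 0.6309 -0.1465] r 0.0893 ang -36.11
scene tail [ 0.6005 -0.1223] r 0.0508 ang -32.61
scene tip [ 0.6202 -0.1325] r 0.0729 ang -30.95
scene m [ 0.6241 -0.1474] r 0.0846 ang -38.26
0.1 -3.2 0 0.052 0.5
-0 -1.1 0 0.018 0.5; 0 -2.1 0 0.035 0.5; 0.1 -3.2 0 0.052 0.5; 0.1 -3.2 0 0.052 0.5
```

```bash
python3 - <<'E'
from h import *
rows([at(f,z=.132) for f in (131,130,129,128.5,128.5)],.5)
E
```

```text
-0 -1.1 0 0.018 0.5; 0 -2.1 0 0.035 0.5; 0.1 -3.2 0 0.052 0.5; 0.1 -3.8 0 0.061 0.5; 0.1 -3.8 0 0.061 0.5
```

Request:
apply_moves(motion="0 -1.1 0 0.018 0.5; 0 -2.1 0 0.035 0.5; 0.1 -3.2 0 0.052 0.5; 0.1 -3.8 0 0.061 0.5; 0.1 -3.8 0 0.061 0.5")

```text
clock: 15.05
tcp_pos: [0.5199, -0.0462, 0.1322]
tool_rot: [[0.623, -0.782, -0.0], [-0.782, -0.623, 0.0], [-0.0, 0.0, -1.0]]
wrist_force: [-2.3, -1.5, -1.2]
opening: 0.0213
```

```bash
python3 - <<'E'
from h import *
fine("f3"); o=get_obs(); print(o["tcp_pos"],o["wrist_force"],o["opening"])
E
```

```text
scene pointer_tip [0.6271, -0.1367, 0.1207] 0.92 r 0.0806 ang -31.7
scene mark [0.6231, -0.1414, 0.1176] 0.94 r 0.0799 ang -36.1
top pointer_tip [0.6266, -0.1379, 0.1175] 0.87 r 0.0809 ang -32.6
top mark [0.6254, -0.1418, 0.1145] 0.74 r 0.082 ang -35.4
[ 0.51983859 -0.04615165  0.1322394 ] [-1.14592551 -1.43400149  0.00368132] 0.02124316278129986
```

View pics/f3scene.png

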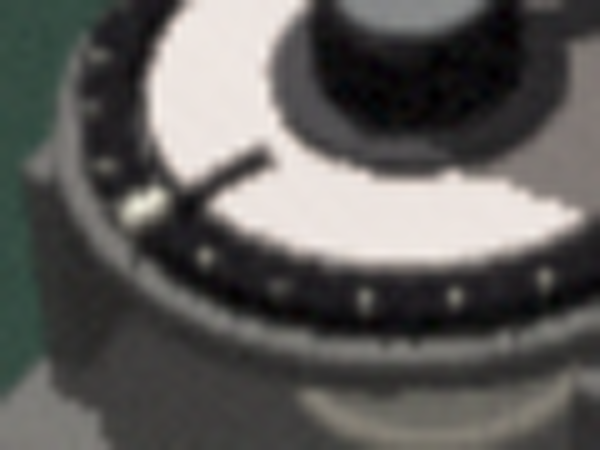

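View pics/f3top.png

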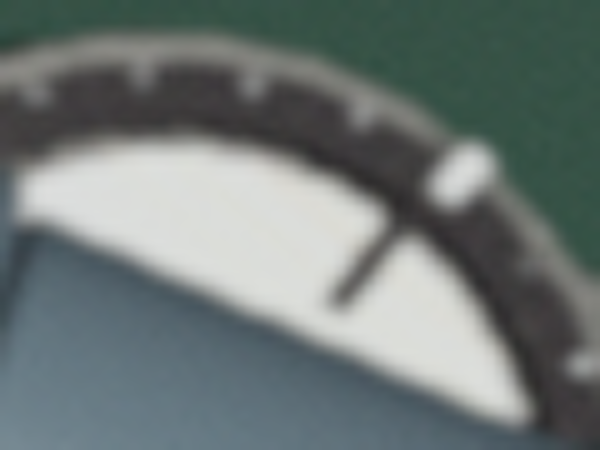

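```bash
python3 - <<'E'
from h import *
angs("top",dict(tail=(340,302),mid=(371,262),tip=(400,222),m=(463,174)))
angs("scene",dict(tail=(266,157),tip=(195,200),m=(145,205)))
rows([at(f,z=.132) for f in (127.5,126.7,126.7)],.5)
E
```

```text
top tail [ 0.6018 -0.1231] r 0.052 ang -34.25
top mid [ 0.6107 -0.1289] r 0.0626 ang -34.02
top tip [ 0.6196 -0.1343] r 0.073 ang -33.61
top m [ 0.6309 -0.1465] r 0.0893 ang -36.11
scene tail [ 0.5987 -0.1235] r 0.05 ang -34.77
scene tip [ 0.6191 -0.1356] r 0.0736 ang -33.5
scene m [ 0.6241 -0.1474] r 0.0846 ang -38.26
0 -1 0 0.018 0.5; 0 -1.9 0 0.032 0.5; 0 -1.9 0 0.032 0.5
```

Request:
apply_moves(motion="0 -1 0 0.018 0.5; 0 -1.9 0 0.032 0.5; 0 -1.9 0 0.032 0.5; 0 -1.9 0 0.032 0.5")

```text
clock: 15.85
tcp_pos: [0.5213, -0.045, 0.1323]
tool_rot: [[0.598, -0.802, -0.0], [-0.802, -0.598, 0.0], [-0.0, -0.0, -1.0]]
wrist_force: [-1.9, -0.8, -0.2]
opening: 0.0215
```

```bash
python3 - <<'E'
from h import *
fine("f4"); o=get_obs(); print(o["tcp_pos"],o["wrist_force"],o["opening"])
E
```

```text
scene pointer_tip [0.6247, -0.1387, 0.1193] 0.77 r 0.0797 ang -33.8
scene mark [0.6211, -0.1397, 0.1156] 0.6 r 0.0773 ang -36.0
top pointer_tip [0.6249, -0.1424, 0.1191] 0.74 r 0.082 ang -35.9
top mark [0.6278, -0.1438, 0.117] 0.82 r 0.0852 ang -35.5
[ 0.52134777 -0.04498224  0.13226394] [-1.59803801 -0.63609658 -1.60122232] 0.021462647690495263
```

View pics/f4scene.png

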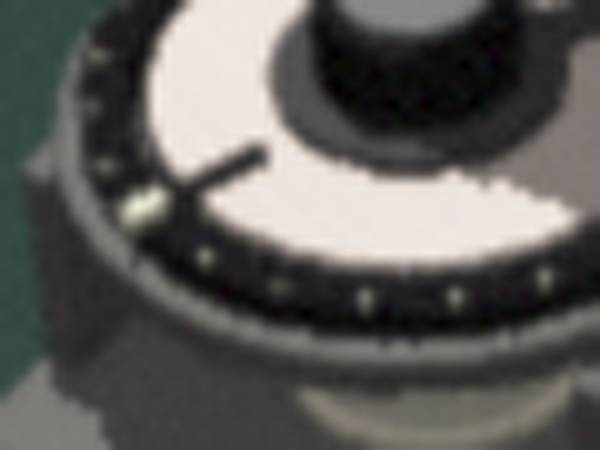

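View pics/f4top.png

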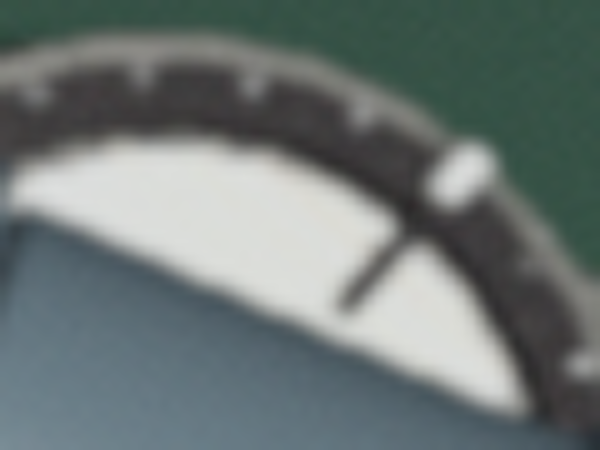

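Request:
apply_moves(motion="0 -0.5 0 0.008 0.5; 0 -1.1 0 0.017 0.5; 0 -1.1 0 0.017 0.5; 0 -1.1 0 0.017 0.5")

```text
clock: 16.55
tcp_pos: [0.5222, -0.0444, 0.1323]
tool_rot: [[0.584, -0.812, -0.0], [-0.812, -0.584, 0.0], [-0.0, 0.0, -1.0]]
wrist_force: [-2.6, -1.2, -1.9]
opening: 0.0217
```

```bash
python3 - <<'E'
from h import *
fine("f5"); o=get_obs(); print(o["tcp_pos"],o["wrist_force"],o["opening"])
E
```

```text
scene pointer_tip [0.6225, -0.1419, 0.1223] 0.63 r 0.0798 ang -36.6
scene mark [0.6207, -0.1401, 0.1186] 0.72 r 0.0772 ang -36.4
top pointer_tip [0.6218, -0.1413, 0.1172] 0.72 r 0.0788 ang -36.6
top mark [0.6309, -0.1379, 0.1179] 0.69 r 0.0845 ang -31.1
[ 0.52217151 -0.04436835  0.1322492 ] [-3.33301027 -0.73443643 -1.25699909] 0.02126103627671139
```

View pics/f5scene.png

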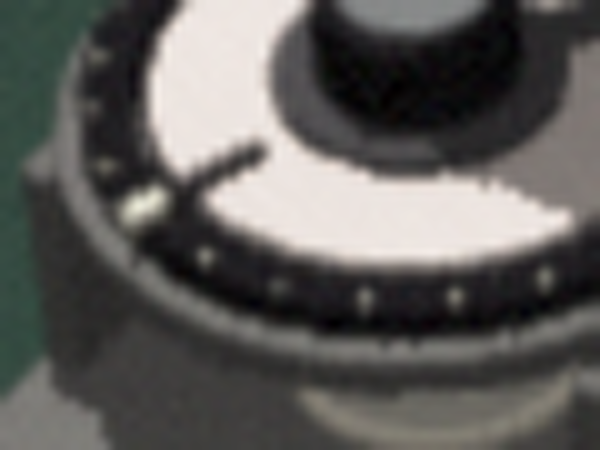

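View pics/f5top.png

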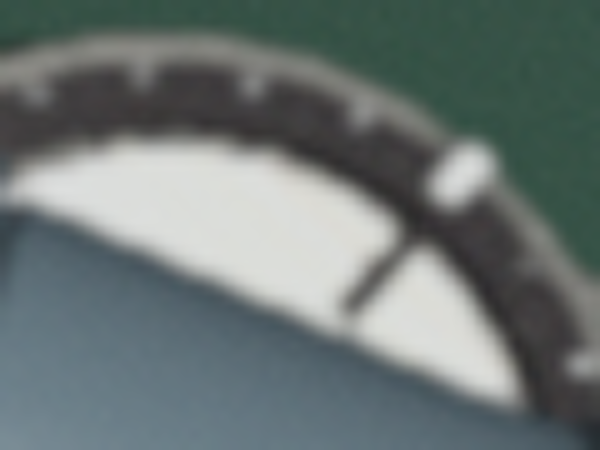

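Request:
apply_moves(motion="0 1.5 0 0 0.5; 0 3 0 0 0.4; 0 3 0 0 0; 0 3 0 0 0; 0 3 0 0 0; 0 3 0 0 0")

```text
clock: 17.45
tcp_pos: [0.5199, -0.0462, 0.1324]
tool_rot: [[0.584, -0.812, 0.0], [-0.812, -0.584, -0.0], [0.0, -0.0, -1.0]]
wrist_force: [0.5, 0.3, -1.3]
opening: 0.0424
```

Request:
apply_moves(motion="0 0 -10 0 0; 0 0 -30 0 0; 0 0 -60 0 0; 0 0 -100 0 0; -40 0 -130 0 0; -80 0 -150 0 0; -100 0 -150 0 0; -120 0 -150 0 0; -120 0 -150 0 0; -120 0 -150 0 0")

```text
clock: 18.45
tcp_pos: [0.4499, 0.0512, 0.2829]
tool_rot: [[0.584, -0.811, 0.001], [-0.811, -0.584, -0.0], [0.001, -0.001, -1.0]]
wrist_force: [0.1, -0.5, -0.3]
opening: 0.0426
```

```bash
python3 - <<'E'
from h import *
fine("f6"); o=get_obs(); print(o["tcp_pos"],o["wrist_force"],o["opening"])
look("s9")
p=read_camera("top")
for th in ("beaker","food_jar","dish"): print(th,[x["at"] for x in pinpoint(th,p)[:1]])
E
```

```text
scene pointer_tip [0.623, -0.1443, 0.1213] 0.66 r 0.0816 ang -37.8
scene mark [0.6233, -0.1418, 0.1157] 0.65 r 0.0803 ang -36.2
top pointer_tip [0.622, -0.1446, 0.1196] 0.61 r 0.081 ang -38.4
top mark [0.628, -0.1412, 0.1179] 0.72 r 0.0838 ang -34.0
[0.4499508  0.05075356 0.28213475] [ 0.33239199  0.27542848 -0.62031605] 0.042674294761243965
pointer_tip [0.6218, -0.1419, 0.1208] 0.58 r 0.0792 ang 323.1
lever_top [0.5188, -0.0446, 0.1614] 0.76 r 0.0636 ang 128.6
beaker [[0.6177, 0.126, -0.0002]]
food_jar [[0.5246, -0.317, -0.0024]]
dish [[0.7493, -0.1368, -0.0027]]
```

View pics/f6scene.png

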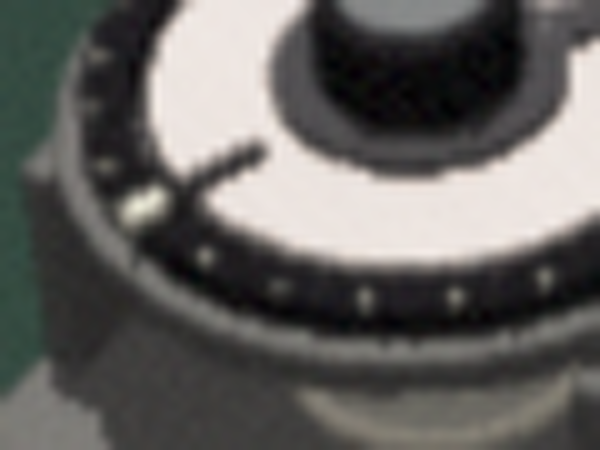

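View pics/f6top.png

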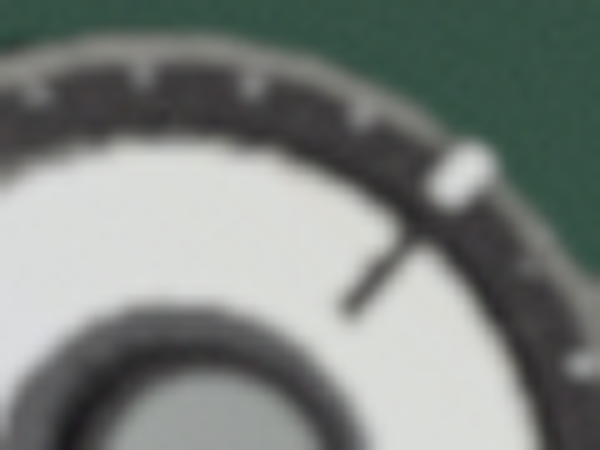

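```bash
python3 - <<'E'
from h import *
def polar(n,roi):
    acc=0
    for _ in range(8): p=read_camera(n); acc=acc+p["image"].astype(float).mean(2)
    g=(acc/8).astype(np.float32)
    C=ringfit(p,roi); print(n,C)
    for C0 in (C[0][:2],A):
        th=np.radians(np.arange(-55,-15,.25))
        def samp(r,z):
            P=[proj(p,[C0[0]+r*np.cos(t),C0[1]+r*np.sin(t),z]) for t in th]; P=np.float32(P)
            return cv2.remap(g,P[:,:1].copy(),P[:,1:].copy(),cv2.INTER_LINEAR)[:,0]
        for nm,rs,z,s in (("ptr",(.055,.058,.061,.064,.067),.117,-1),("mark",(.082,.084,.086,.088),.117,1)):
            for r in rs:
                v=s*samp(r,z); v=v-np.percentile(v,50); v[v<.4*v.max()]=0
                k=np.argmax(v); w=v*(np.abs(np.arange(len(v))-k)<24)
                print(nm,r,round(float(np.degrees((w*th).sum()/w.sum())),2),end=" | ")
            print()
polar("top",(330,445,200,315)); polar("scene",(215,325,150,250))
E
```

```text
top (array([ 0.55868417, -0.09393053,  0.07253971]), np.float64(0.0008624949493922784))
ptr 0.055 -36.46 | ptr 0.058 -36.48 | ptr 0.061 -36.24 | ptr 0.064 -36.34 | ptr 0.067 -36.49 | 
mark 0.082 -35.68 | mark 0.084 -35.84 | mark 0.086 -35.87 | mark 0.088 -35.89 | 
ptr 0.055 -36.07 | ptr 0.058 -36.08 | ptr 0.061 -35.86 | ptr 0.064 -35.98 | ptr 0.067 -36.12 | 
mark 0.082 -35.42 | mark 0.084 -35.51 | mark 0.086 -35.61 | mark 0.088 -35.63 | 
scene (array([ 0.55710337, -0.09541076,  0.07132522]), np.float64(0.0009381813718253029))
ptr 0.055 -37.62 | ptr 0.058 -37.54 | ptr 0.061 -37.37 | ptr 0.064 -37.51 | ptr 0.067 -37.28 | 
mark 0.082 -38.17 | mark 0.084 -38.09 | mark 0.086 -38.06 | mark 0.088 -37.72 | 
ptr 0.055 -39.37 | ptr 0.058 -39.17 | ptr 0.061 -39.08 | ptr 0.064 -38.93 | ptr 0.067 -38.75 | 
mark 0.082 -39.28 | mark 0.084 -39.25 | mark 0.086 -39.12 | mark 0.088 -38.87 |
```

Both cameras put the pointer within about 0.6° (under 1 mm at the tip) of the mark, so I'm handing in.

```bash
python3 -c "
from bench import *
print(finish_job())"
```

```text
the job is handed in; nothing more can be done
None
```

I zeroed the ring against the stop pin, turned it clockwise onto the index mark, took the hand away and handed the job in. The job reports no verdict, so the results below are my own checks.

- **Zeroing:** With the post loosely between the fingers, I pushed it anticlockwise until the hand stalled and the force rose from about 3.5 N to about 10 N. The pointer then stood at about 55°, against a stop measured at 54 to 55°. It was held there for over 0.4 s.
- **Focusing:** I pushed clockwise in ever smaller steps until the pointer lined up with the mark. I then centred the fingers, opened them and lifted the hand away. The whole run took about 20 s.
- **Alignment at the end:** Averaged pictures give the pointer 0.6° past the mark in the top camera and 0.5° short of it in the scene camera. Both are under 1 mm at the tip.
- **Disagreement:** Single network readings scattered more. The worst pair, from the top camera, put the pointer 4.4° past the mark (about 6 mm). I trusted the direct image measurements instead.
- **Hand and bystanders:** The hand is clear of everything and the wrist force reads near zero. Beaker, jar and dish are within about 5 mm of their first readings, which is within measuring error.

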